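Tip the sorted pots off the hinged tray into the steel pan

ROBOT

A 6-joint arm with a two-finger parallel gripper is mounted at the origin on the work surface. World frame = base frame: x ahead of the robot, y to its left, z up, the work surface at z = 0. Lengths are in m, angles in rad, forces in N, time in s.
With the tool pointing down it reaches from about 0.275 to 1 m from the base axis. Payload 8.4 kg.
Tool frame: the origin (TCP) lies midway between the tips of the shut fingers; the grasp point (between the pads) lies 19 mm behind it; z points along the fingers, y is the line along which they close (so a half turn about z gives the same grasp; the last joint's range is limited). The gripper opens to 85 mm and grips with 20 to 120 N. Pads are 22 mm wide; open, the fingers measure 114 mm over their backs; the gripper's body (76 mm by 85 mm) begins 54 mm behind the grasp point. The pads swing forward as they close: fully open they stand 13 mm farther back than shut.
Start: joints at [-1.251, 0.353, 1.633, -0, 1.155, -0.002], TCP at [0.198, -0.593, 0.231] pointing down, gripper open.
Joint ranges: [-2.63, 2.63], [-0.92, 2.1], [0.06, 2.66], [-1.3, 4.44], [0, 2.69], [-3.02, 3.02]. Speed limits (rad/s): [2.22, 2.22, 2.79, 3.14, 3.14, 3.14].

INTERFACE

Orientations are given as a 3x3 rotation matrix whose columns are the frame's x, y, z axes.
In Python, from cell import ctrl, grab_frame, camera_params gives the robot as it stands.
- The arm moves only by the tool drive_tool, never from a script. Its argument "plan" is a list of rows, each an object with "fingers": the opening, from -1 (shut) to 1 (fully open); "translation": the shift along the tool's x, y, z normalised to -1 to 1, where 1 is 3 cm, a list of three; "yaw": the turn about the tool's z normalised to -1 to 1, where 1 is 0.15 rad. In form: [{"fingers": fingers, "translation": [tx, ty, tz], "yaw": yaw}, ...]. A call has 1 to 20 rows; each row shifts and turns the commanded pose from where the row before left it, along the tool's axes as they then stand; what a row does not reach is not made up. A row lasts 1/8 s, in which the tool goes at most 62.5 mm and 10.7 degrees, less where a joint would pass 70% of its speed; a pose out of reach is approached as far as the arm can. A call with a number of a shift or a turn outside -1 to 1 is refused whole. A call with a gripper value outside its range is refused whole. The fingers move at their own pace and stop on an object; "force" is the grip in N (left out, the last holds). Time passes only in rows, so rows that do not move let the fingers close. It gives the time, the measured TCP pose, the force, the opening and the grip force at its end, in the units of the state.
- ctrl.observe(): the state, without advancing time (a new reading comes with each control period).
- grab_frame(name): name is "scene" or "top"; returns the picture (384x512x3 uint8, red, green, blue); there is no depth.
- camera_params(name): a dict with "fovy" (degrees; the focal length in pixels is half the picture's height over the tangent of half this angle, whatever the lens; pixels are square), "cx", "cy" (the principal point, pixels), "R" (3x3) and "t" (3): a world point X has camera coordinates R X + t. Camera axes: x right, y down, z forward; pixel columns grow to the right and rows downward; lengths in m; the calibration is good to about 2 mm. A picture is of the moment at which its call begins. camera_params takes no time and is no camera call.
- ctrl.finish_job(): hands the job in; it is judged then, once.
The state is a dict: "t": time; "joint_positions": joint angles; "qvel": joint speeds; "tau": joint torques, N m; "tool_pos": TCP position; "eef_rot": TCP orientation; "contact_force": force on the tool from outside, world axes, zero at the start; "wrist_torque": the same for the moment, N m; "width": finger opening in m; "grasp_force": force on a finger pad.
Only numpy, scipy, OpenCV 4.12 (cv2) and the standard library are available. Lean on these libraries where they do the work, as an engineer would, in place of code of your own. Each camera call takes 0.05 s, during which the arm holds its last target. There are 200 camera calls.

TASK

First check that the tipping tray's red hinge pin holds: pull its knob straight outward with about 10 N, without pulling it out, and let it spring back. Then put the steel pan flat on the table under the tray's lip, and press the blue paddle down to tip the tray until all five pots have slid into the pan. Let the tray come back level, and leave everything else on the bench where it stands.

Things in the scene. Friction and masses are not known exactly. Their poses are not given: they have to be found in the camera images.
- tray (a joint): tilt (rad) of the open steel tray, 176 x 110 mm inside, walls 26 mm on three sides. The fourth side, the lip, faces roughly to the robot and is its hinge line. 0 = level (rests there by its weight), grows as the rear rises, stop at 1.0. Pots start to slide at about 0.5 to 0.65; at 0.9 all slide off. Pressing the paddle tips it; let go, a damper lets it sink back in about 2 s.
- hinge (a point): middle of the tray's hinge line at the lip, 140 mm above the table, on the fixed grey stand. Axes: x level from lip to the tray's rear, y along the hinge, z up. The stand's side arms: y = 66 to 78 mm either side, x = -14 to 171 mm, 125 to 155 mm above the table; its feet begin at x = 40 mm, so the space below the lip is free.
- paddle (a point): middle of the top face of the blue paddle, 40 mm fore-aft x 44 mm along the hinge x 8 mm, fixed to the tray: 117 mm from its middle along +y of hinge, 62 mm out from the hinge line. Tray level: it slopes up from the hinge by 0.5 rad, this point 173 mm above the table. It swings about the hinge line with the tray: at 0.95 it is 117 mm up, 58 mm in front. Takes 5 to 10 N.
- pin (a joint): outward travel (m) of the hinge's red retaining pin: 0 = seated; it gives by 1 mm for each 2 N of outward pull and springs back; 8 mm (16 N) or more is too much.
- pin_knob (a point): middle of the pin's red round knob, 22 mm across, 24 mm long, axis level along the hinge, on the -y (right) end of the hinge line, 112 mm from the tray's middle, 140 mm above the table; 20 mm of bare pin between the side arm and the knob. Outward is -y of hinge (same axes).
- drop (a point): point on the table 55 mm in front of the lip, below the middle of the tray's mouth: where the centre of the pan belongs
- pan_in (a point): centre of the inner floor (5 mm above its underside) of the loose round steel collecting pan: 170 mm across the rim, 156 mm at the foot, 50 mm high, walls 4 mm, mass about 0.3 kg. Its grip lies on -x of this frame, z is up.
- pan_grip (a point): centre of the pan's black block grip, 44 mm long (radially, along x), 14 mm thick (along y), 30 mm high (18 to 48 mm above the pan's underside), 108 mm from the pan's centre; free on both sides and from above
- pot0: one of five loose sealed square pots with green lids, 26 x 26 x 20 mm, 22 g, that lie flat on the tray at the start; origin at the centre of its underside
- pot1: one of five loose sealed square pots with green lids, 26 x 26 x 20 mm, 22 g, that lie flat on the tray at the start; origin at the centre of its underside
- pot2: one of five loose sealed square pots with green lids, 26 x 26 x 20 mm, 22 g, that lie flat on the tray at the start; origin at the centre of its underside
- pot3: one of five loose sealed square pots with green lids, 26 x 26 x 20 mm, 22 g, that lie flat on the tray at the start; origin at the centre of its underside
- pot4: one of five loose sealed square pots with green lids, 26 x 26 x 20 mm, 22 g, that lie flat on the tray at the start; origin at the centre of its underside
- pan: the pan, origin at the centre of its underside
- weight_l: bystander: brass check weight, 38 mm across, 40 mm high, 200 g, standing to the left in the pan's possible way; origin under its centre
- weight_r: bystander: a like brass check weight, 38 mm across, 40 mm high, to the right; origin under its centre
- cartons: bystander: two white cartons stacked, 120 x 100 x 70 mm, 0.5 kg, on the side where the pan is not; origin under its centre
- amber_bottle: bystander: amber bottle, 60 mm across, 150 mm high, beside the stand, left or right; origin under its centre
- jar: bystander: glass jar with green cap, 72 mm across, 90 mm high, beside the stand, on the other side from the bottle; origin under its centre
Mind the look-alikes: they are no part of the job. Leave any black look-alike of the pot4 alone.

How it is judged:
By the outcome, as a careful person would: the job done as asked, in the order asked, and still so for the second after the job is handed in, with the robot touching nothing.
It also fails if it takes over 72 s, if anything falls off the work surface, if the arm or the gripper's body presses on something with over 40 N, if the wrist force passes 120 N, or if a joint passes its speed limit or range.

## Working session

There is one attempt and no reset: what is moved stays moved. The work goes in short steps, Python scripts to look and compute and a tool call to move; the robot and the scene stay as the last step left them, time stands still between calls to the robot, and variables do not carry over. Pictures are saved under pics/ and viewed, at most 10 in all, crops included, and the job is handed in when it is done.

Besides the shell and the picture viewer there is one more tool, called after "Call:" by a JSON object that holds its "name" and its "arguments". drive_tool: Moves the arm, as the interface text tells. Its arguments: {"type":"object","properties":{"plan":{"type":"array"},"force":{"type":"number"}},"required":["plan"]}

```bash
mkdir -p pics; ls
python3 - <<'E'
from cell import ctrl, grab_frame, camera_params
import cv2
for n in("scene","top"):
    f=grab_frame(n); cv2.imwrite(f"pics/{n}0.png",cv2.resize(f[:,:,::-1],(800,600)))
    cv2.imwrite(f"raw_{n}.png",f[:,:,::-1])
    print(n,camera_params(n))
print(ctrl.observe())
E
```

```text
pics
scene {'fovy': 47.25403595628236, 'cx': 257.80066687465524, 'cy': 191.22948917166875, 'R': array([[ 0.08022508,  0.99676462,  0.00492169],
       [ 0.77276147, -0.05907577, -0.63194126],
       [-0.62960594,  0.05450083, -0.77500066]]), 't': array([-0.05828376, -0.38278471,  1.56528407])}
top {'fovy': 47.11655382732007, 'cx': 253.51443969697903, 'cy': 180.4151119136395, 'R': array([[ 0.00769904, -0.99976379,  0.02032456],
       [-0.982917  , -0.01130385, -0.18370191],
       [ 0.18388826, -0.01856303, -0.98277186]]), 't': array([-0.01565391,  0.61416548,  1.36293876])}
{'t': 0.1, 'joint_positions': array([-1.25139591e+00,  3.53571918e-01,  1.63405891e+00, -3.06199343e-05,
        1.15522323e+00, -2.40449988e-03]), 'qvel': array([ 0.00023527, -0.00318105, -0.00148642,  0.00041294,  0.00031139,
        0.00084488]), 'tau': array([-7.32512308e-04, -6.06362128e+01, -3.42820466e+01, -7.78689719e-05,
        3.95000505e-03, -3.38120128e-05]), 'tool_pos': array([ 0.19752638, -0.59250774,  0.23064148]), 'eef_rot': array([[ 9.48662186e-01,  3.16290812e-01, -4.22673358e-04],
       [ 3.16291094e-01, -9.48661442e-01,  1.18880762e-03],
       [-2.49649898e-05, -1.26146465e-03, -9.99999204e-01]]), 'contact_force': array([ 0.58307981, -0.99540734,  0.13390435]), 'wrist_torque': array([-0.05800686, -0.03112121,  0.03548579]), 'grasp_force': 0.0, 'width': 0.08527746806695594}
```

View pics/scene0.png

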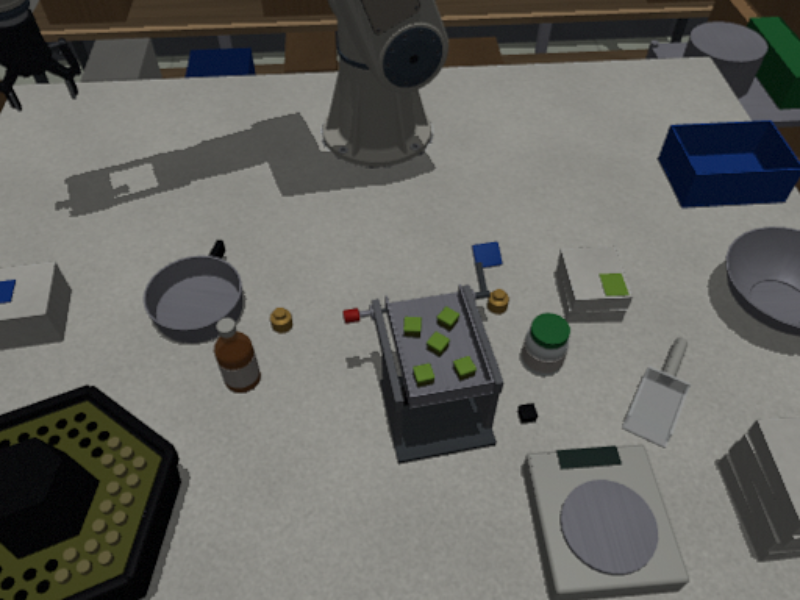

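View pics/top0.png

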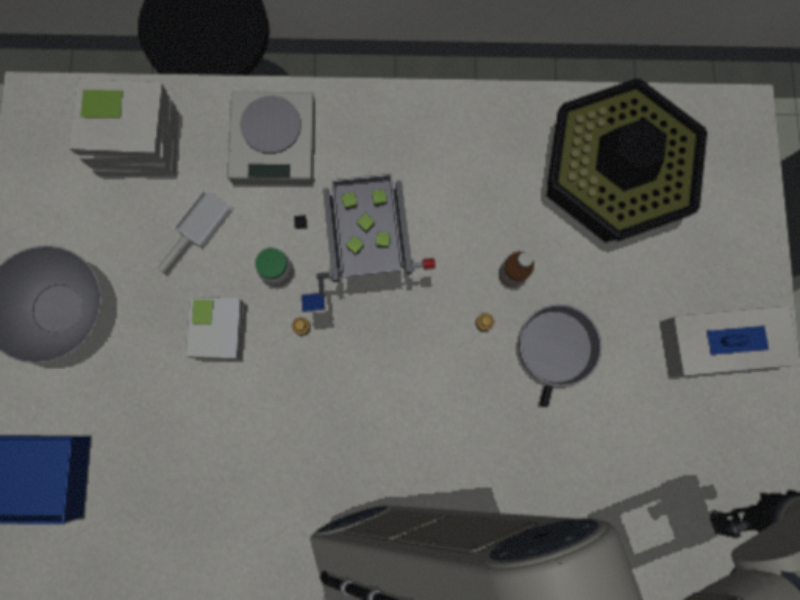

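Scene shows the tray with five pots (pixels ~440,345 in scene), the red knob at (351,315) and blue paddle at (487,254). In top: knob (428,264), paddle (313,302), pan (557,346) with its grip at (546,396), weights at (485,322) and (301,326). Now measuring.

```bash
cat > h.py <<'E'
import numpy as np, cv2
from cell import camera_params
def cam(n):
    c=camera_params(n); return c['R'],c['t'],192/np.tan(np.radians(c['fovy']/2)),c['cx'],c['cy']
def ray(n,uv):
    R,t,f,cx,cy=cam(n); d=R.T@np.array([(uv[0]-cx)/f,(uv[1]-cy)/f,1]); return -R.T@t,d/np.linalg.norm(d)
def onz(n,uv,z):
    o,d=ray(n,uv); return o+d*(z-o[2])/d[2]
def tri(a,b):
    o1,d1=ray("top",a);o2,d2=ray("scene",b)
    s=np.linalg.lstsq(np.c_[d1,-d2],o2-o1,rcond=None)[0]
    p,q=o1+s[0]*d1,o2+s[1]*d2; return (p+q)/2,np.linalg.norm(p-q)
def proj(n,X):
    R,t,f,cx,cy=cam(n); c=R@X+t; return f*c[:2]/c[2]+[cx,cy]
def blob(img,lo,hi,box): # box in 800x600 px; HSV bounds
    x0,y0,x1,y1=[int(v/1.5625) for v in box]
    m=cv2.inRange(cv2.cvtColor(img[y0:y1,x0:x1],cv2.COLOR_BGR2HSV),lo,hi)
    n,l,s,c=cv2.connectedComponentsWithStats(m); k=1+np.argmax(s[1:,4])
    return c[k]+[x0,y0], s[k,4], l==k, (x0,y0)
E
python3 - <<'E'
from h import *
T=cv2.imread("raw_top.png");S=cv2.imread("raw_scene.png")
np.set_printoptions(precision=4,suppress=True)
red=((0,120,60),(8,255,255)); blue=((105,120,40),(130,255,255)); blk=((0,0,0),(180,255,45)); org=((10,110,60),(25,255,255));grn=((30,110,60),(50,255,255))
def both(name,col,bt,bs,z):
    a=blob(T,*col,bt);b=blob(S,*col,bs); print(name,a[:2],b[:2],"tri",*tri(a[0],b[0]),"z",onz("top",a[0],z),onz("scene",b[0],z))
both("knob",red,(405,245,450,280),(330,300,370,330),.14)
both("paddle",blue,(290,285,335,320),(460,235,510,275),.173)
both("grip",blk,(530,380,560,412),(205,235,230,262),.04)
both("wR",org,(470,305,500,335),(265,300,300,335),.035)
both("wL",org,(285,312,316,340),(482,285,515,315),.035)
for bx in [(340,190,360,210),(370,186,390,207),(355,212,376,232),(345,235,366,255),(373,230,394,250)]:
    a=blob(T,*grn,bx); print("pot",onz("top",a[0],.165))
# pan rim: bright-floor/dark wall contour
x0,y0,x1,y1=[int(v/1.5625) for v in (500,290,620,410)]
cv2.imwrite("pics/pan.png",cv2.resize(T[y0:y1,x0:x1],None,fx=7,fy=7,interpolation=cv2.INTER_CUBIC))
x0,y0,x1,y1=[int(v/1.5625) for v in (270,160,450,330)]
cv2.imwrite("pics/tray.png",cv2.resize(T[y0:y1,x0:x1],None,fx=5,fy=5,interpolation=cv2.INTER_CUBIC))
E
```

```text
knob (array([274.0857, 168.2   ]), np.int32(35)) (array([224.6377, 201.058 ]), np.int32(69)) tri [ 0.6368 -0.0718  0.1425] 0.0025369706454124574 z [ 0.6374 -0.0707  0.14  ] [ 0.6348 -0.0731  0.14  ]
paddle (array([199.8387, 193.0484]), np.int32(124)) (array([311.6987, 162.393 ]), np.int32(229)) tri [0.5533 0.1488 0.1706] 0.0021334282280338957 z [0.5531 0.1496 0.173 ] [0.5554 0.1471 0.173 ]
grip (array([348.875 , 253.0156]), np.int32(64)) (array([139.5143, 159.2714]), np.int32(70)) tri [ 0.3861 -0.3157  0.0424] 0.0020374120693460807 z [ 0.3861 -0.3152  0.04  ] [ 0.3836 -0.3175  0.04  ]
wR (array([309.7108, 205.7349]), np.int32(83)) (array([179.1376, 202.3578]), np.int32(109)) tri [ 0.5384 -0.1978  0.0231] 0.005016562959232175 z [ 0.5368 -0.1935  0.035 ] [ 0.5476 -0.1984  0.035 ]
wL (array([192.3704, 208.4568]), np.int32(81)) (array([318.697 , 190.4141]), np.int32(99)) tri [0.5254 0.1874 0.0229] 0.0011021804040534976 z [0.5241 0.1865 0.035 ] [0.5351 0.1838 0.035 ]
pot [0.7554 0.0857 0.165 ]
pot [0.7629 0.0271 0.165 ]
pot [0.7114 0.0529 0.165 ]
pot [0.6666 0.0732 0.165 ]
pot [0.6776 0.0189 0.165 ]
```

View pics/pan.png

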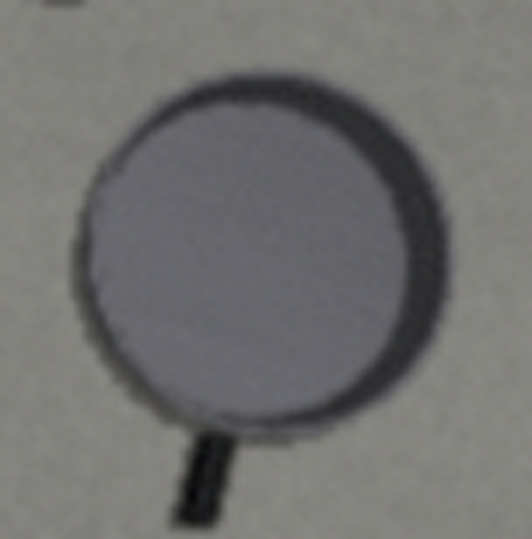

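View pics/tray.png

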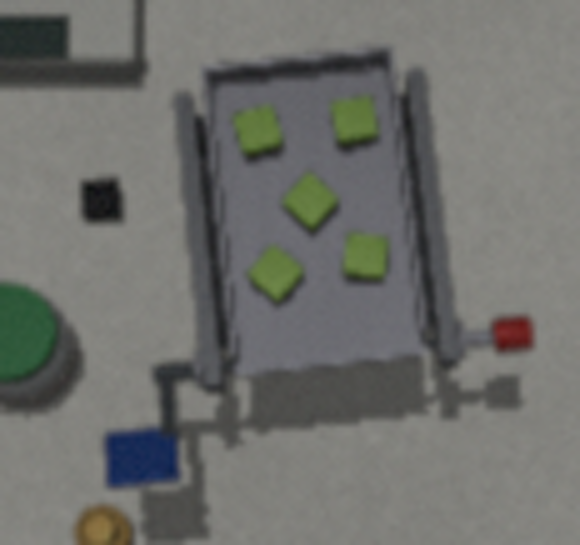

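Run:
```python
from h import *
p=onz("top",(356.9,220.9),.05); g=np.array([.3855,-.316]); print("pan",p,"dir",p[:2]-g,np.linalg.norm(p[:2]-g),np.degrees(np.arctan2(*(p[:2]-g)[::-1])))
```

```text
pan [ 0.48755865 -0.34196339  0.05      ] dir [ 0.10205865 -0.02596339] 0.10530938119835402 -14.273091951484705
```

Call:
{"name": "drive_tool", "arguments": {"plan": [{"fingers": 1, "translation": [0, 0, 0], "yaw": -1}, {"fingers": 1, "translation": [0, 0, 0], "yaw": -1}, {"fingers": 1, "translation": [0, 0, 0], "yaw": -1}, {"fingers": 1, "translation": [0, 0, 0], "yaw": -1}, {"fingers": 1, "translation": [0, 0, 0], "yaw": -1}, {"fingers": 1, "translation": [0, 0, 0], "yaw": -1}, {"fingers": 1, "translation": [0, 0, 0], "yaw": -1}, {"fingers": 1, "translation": [0, 0, 0], "yaw": -1}, {"fingers": 1, "translation": [0, 0, 0], "yaw": -1}, {"fingers": 1, "translation": [0, 0, 0], "yaw": 0}]}}

```text
t: 1.35
tool_pos: [0.1976, -0.5927, 0.2309]
eef_rot: [[-0.1, 0.995, -0.0], [0.995, 0.1, 0.001], [0.001, -0.0, -1.0]]
contact_force: [-0.8, 0.4, -0.1]
width: 0.0854
grasp_force: 0.0
```

Call:
{"name": "drive_tool", "arguments": {"plan": [{"fingers": 1, "translation": [0.93, 0.95, 0], "yaw": 0}, {"fingers": 1, "translation": [0.93, 0.95, 0], "yaw": 0}, {"fingers": 1, "translation": [0.93, 0.95, 0], "yaw": 0}, {"fingers": 1, "translation": [0.93, 0.95, 0], "yaw": 0}, {"fingers": 1, "translation": [0.93, 0.95, 0], "yaw": 0}, {"fingers": 1, "translation": [0.93, 0.95, 0], "yaw": 0}, {"fingers": 1, "translation": [0.93, 0.95, 0], "yaw": 0}, {"fingers": 1, "translation": [0.93, 0.95, 0], "yaw": 0}, {"fingers": 1, "translation": [0.93, 0.95, 0], "yaw": 0}, {"fingers": 1, "translation": [0.93, 0.95, 0], "yaw": 0}, {"fingers": 1, "translation": [0.93, 0.95, 0], "yaw": 0}, {"fingers": 1, "translation": [0.93, 0.95, 0], "yaw": 0}, {"fingers": 1, "translation": [0.93, 0.95, 0], "yaw": 0}, {"fingers": 1, "translation": [0.93, 0.95, 0], "yaw": 0}, {"fingers": 1, "translation": [0.93, 0.95, 0], "yaw": 0}, {"fingers": 1, "translation": [0.93, 0.95, 0], "yaw": 0}, {"fingers": 1, "translation": [0.9, 0.95, 0], "yaw": 0}, {"fingers": 1, "translation": [0, 0, 0], "yaw": 0}, {"fingers": 1, "translation": [0, 0, 0], "yaw": 0}]}}

```text
t: 3.72
tool_pos: [0.6314, -0.0732, 0.2309]
eef_rot: [[-0.099, 0.995, -0.001], [0.995, 0.099, -0.0], [-0.0, -0.001, -1.0]]
contact_force: [0.4, 0.5, 0.4]
width: 0.0856
grasp_force: 0.0
```

Call:
{"name": "drive_tool", "arguments": {"plan": [{"fingers": 0.3, "translation": [0, 0.19, 0.7], "yaw": 0}, {"fingers": 0.3, "translation": [0, 0, 0.7], "yaw": 0}, {"fingers": 0.3, "translation": [0, 0, 0.7], "yaw": 0}, {"fingers": 0.3, "translation": [0, 0, 0.7], "yaw": 0}, {"fingers": 0.3, "translation": [0, 0, 0.5], "yaw": 0}, {"fingers": 0.3, "translation": [0, 0, 0.4], "yaw": 0}, {"fingers": 0.3, "translation": [0, 0, 0], "yaw": 0}], "force": 40}}

```text
t: 4.6
tool_pos: [0.637, -0.0726, 0.1192]
eef_rot: [[-0.1, 0.995, -0.002], [0.995, 0.1, 0.0], [0.0, -0.002, -1.0]]
contact_force: [-0.7, -0.0, -0.4]
width: 0.0556
grasp_force: 0.0
```

Run:
```python
from h import *
from cell import ctrl,grab_frame
out=[]
for n in("top","scene"):
    f=grab_frame(n)[:,:,::-1]; u,v=proj(n,np.array([.637,-.072,.14])).astype(int)
    out.append(cv2.resize(f[v-32:v+32,u-32:u+32],(390,390),interpolation=cv2.INTER_CUBIC))
cv2.imwrite("pics/knob1.png",np.hstack(out)); print(ctrl.observe()['tool_pos'])
```

```text
[ 0.63793801 -0.07259608  0.12061946]
```

View pics/knob1.png

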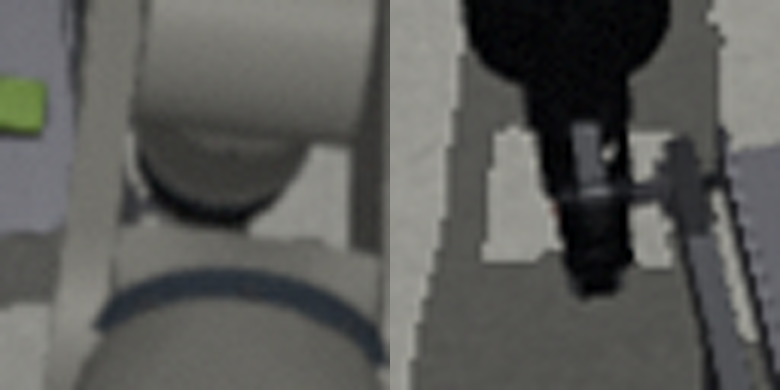

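The scene half shows the rear finger standing right over the knob (a red sliver at 555,205 and the bare pin at 640,190). Aligned; close.

Call:
{"name": "drive_tool", "arguments": {"plan": [{"fingers": -1, "translation": [0, 0, 0], "yaw": 0}, {"fingers": -1, "translation": [0, 0, 0], "yaw": 0}, {"fingers": -1, "translation": [0, 0, 0], "yaw": 0}, {"fingers": -1, "translation": [0, 0, 0], "yaw": 0}, {"fingers": -1, "translation": [0, 0, 0], "yaw": 0}, {"fingers": -1, "translation": [0, 0, 0], "yaw": 0}, {"fingers": -1, "translation": [0, 0, 0], "yaw": 0}, {"fingers": -1, "translation": [0, 0, 0], "yaw": 0}], "force": 40}}

```text
t: 5.7
tool_pos: [0.6374, -0.0726, 0.1211]
eef_rot: [[-0.101, 0.995, -0.0], [0.995, 0.101, -0.0], [-0.0, -0.0, -1.0]]
contact_force: [-3.5, -0.5, 5.5]
width: 0.0212
grasp_force: 38.8
```

Call:
{"name": "drive_tool", "arguments": {"plan": [{"fingers": -1, "translation": [-0.05, 0, 0], "yaw": 0}, {"fingers": -1, "translation": [-0.05, 0, 0], "yaw": 0}, {"fingers": -1, "translation": [0, 0, 0], "yaw": 0}, {"fingers": -1, "translation": [0, 0, 0], "yaw": 0}]}}

```text
t: 6.2
tool_pos: [0.6376, -0.0747, 0.121]
eef_rot: [[-0.101, 0.995, -0.0], [0.995, 0.101, 0.001], [0.001, -0.0, -1.0]]
contact_force: [-3.3, 3.6, 5.5]
width: 0.0208
grasp_force: 38.8
```

Call:
{"name": "drive_tool", "arguments": {"plan": [{"fingers": -1, "translation": [-0.05, 0, 0], "yaw": 0}, {"fingers": -1, "translation": [-0.04, 0, 0], "yaw": 0}, {"fingers": -1, "translation": [-0.03, 0, 0], "yaw": 0}, {"fingers": -1, "translation": [0, 0, 0], "yaw": 0}, {"fingers": -1, "translation": [0, 0, 0], "yaw": 0}]}}

```text
t: 6.82
tool_pos: [0.6379, -0.0772, 0.121]
eef_rot: [[-0.101, 0.995, -0.001], [0.995, 0.101, 0.002], [0.003, -0.0, -1.0]]
contact_force: [-3.6, 8.9, 5.7]
width: 0.021
grasp_force: 38.8
```

Call:
{"name": "drive_tool", "arguments": {"plan": [{"fingers": -1, "translation": [-0.02, 0, 0], "yaw": 0}, {"fingers": -1, "translation": [0, 0, 0], "yaw": 0}, {"fingers": -1, "translation": [0, 0, 0], "yaw": 0}]}}

```text
t: 7.2
tool_pos: [0.638, -0.0777, 0.121]
eef_rot: [[-0.101, 0.995, -0.001], [0.995, 0.101, 0.003], [0.003, -0.0, -1.0]]
contact_force: [-3.8, 9.3, 7.2]
width: 0.0206
grasp_force: 38.8
```

Call:
{"name": "drive_tool", "arguments": {"plan": [{"fingers": -1, "translation": [0.06, 0, 0], "yaw": 0}, {"fingers": -1, "translation": [0.06, 0, 0], "yaw": 0}, {"fingers": -1, "translation": [0.06, 0, 0], "yaw": 0}, {"fingers": -1, "translation": [0.06, 0, 0], "yaw": 0}, {"fingers": -1, "translation": [0, 0, 0], "yaw": 0}, {"fingers": 0.3, "translation": [0, 0, 0], "yaw": 0}, {"fingers": 0.3, "translation": [0, 0, 0], "yaw": 0}, {"fingers": 0.3, "translation": [0, 0, 0], "yaw": 0}, {"fingers": 0.3, "translation": [0, 0, 0], "yaw": 0}, {"fingers": 0.3, "translation": [0, 0, -0.7], "yaw": 0}, {"fingers": 0.3, "translation": [0, 0, -0.9], "yaw": 0}, {"fingers": 0.3, "translation": [0, 0, -0.9], "yaw": 0}, {"fingers": 0.3, "translation": [0, 0, -0.9], "yaw": 0}, {"fingers": 0.3, "translation": [0, 0, 0], "yaw": 0}]}}

```text
t: 8.95
tool_pos: [0.639, -0.0727, 0.2245]
eef_rot: [[-0.101, 0.995, 0.004], [0.995, 0.101, -0.0], [-0.001, 0.004, -1.0]]
contact_force: [-0.1, 0.1, 0.3]
width: 0.0556
grasp_force: 0.0
```

Call:
{"name": "drive_tool", "arguments": {"plan": [{"fingers": 0.3, "translation": [-0.72, -0.92, 0], "yaw": 0}, {"fingers": 0.3, "translation": [-0.72, -0.92, 0], "yaw": 0}, {"fingers": 0.3, "translation": [-0.72, -0.92, 0], "yaw": 0}, {"fingers": 0.3, "translation": [-0.72, -0.92, 0], "yaw": 0}, {"fingers": 0.3, "translation": [-0.72, -0.92, 0], "yaw": 0}, {"fingers": 0.3, "translation": [-0.72, -0.92, 0], "yaw": 0}, {"fingers": 0.3, "translation": [-0.72, -0.92, 0], "yaw": 0}, {"fingers": 0.3, "translation": [-0.72, -0.92, 0], "yaw": 0}, {"fingers": 0.3, "translation": [-0.72, -0.92, 0], "yaw": 0}, {"fingers": 0.3, "translation": [-0.72, -0.92, 0], "yaw": 0}, {"fingers": 0.3, "translation": [0, 0, 0], "yaw": -1}, {"fingers": 0.3, "translation": [0, 0, 0], "yaw": -1}, {"fingers": 0.3, "translation": [0, 0, 0], "yaw": -1}, {"fingers": 0.3, "translation": [0, 0, 0], "yaw": -1}, {"fingers": 0.3, "translation": [0, 0, 0], "yaw": -1}, {"fingers": 0.3, "translation": [0, 0, 0], "yaw": -1}, {"fingers": 0.3, "translation": [0, 0, 0], "yaw": -1}, {"fingers": 0.3, "translation": [0, 0, 0], "yaw": -1}, {"fingers": 0.3, "translation": [0, 0, 0], "yaw": -0.15}, {"fingers": 0.3, "translation": [0, 0, 0], "yaw": 0}]}}

```text
t: 11.45
tool_pos: [0.3846, -0.315, 0.2217]
eef_rot: [[-0.969, 0.247, -0.001], [0.247, 0.969, 0.001], [0.001, 0.0, -1.0]]
contact_force: [-0.1, -0.6, -0.4]
width: 0.0559
grasp_force: 0.0
```

Run:
```python
from h import *
from cell import ctrl,grab_frame
np.set_printoptions(precision=4,suppress=True)
red=((0,120,60),(8,255,255))
T=grab_frame("top")[:,:,::-1];S=grab_frame("scene")[:,:,::-1]
a=blob(T,*red,(405,245,450,280));b=blob(S,*red,(330,300,370,330)); print("knob",a[:2],b[:2],tri(a[0],b[0]))
s=ctrl.observe(); p=s['tool_pos'];R=s['eef_rot']; print(p,R)
d=np.array([.3855,-.316,.015])-p; print("units",R.T@d/.03)
```

```text
knob (array([274.0833, 168.2778]), np.int32(36)) (array([224.7794, 201.1029]), np.int32(68)) (array([ 0.6367, -0.0716,  0.1421]), np.float64(0.0021961421626750977))
[ 0.3847 -0.3151  0.222 ] [[-0.9691  0.2468 -0.0003]
 [ 0.2468  0.9691  0.0003]
 [ 0.0003  0.0002 -1.    ]]
units [-0.0339 -0.0235  6.8994]
```

Knob sprang back to its place. Descend on the pan's grip and close.

Call:
{"name": "drive_tool", "arguments": {"plan": [{"fingers": 0.3, "translation": [0, 0, 1], "yaw": 0}, {"fingers": 0.3, "translation": [0, 0, 1], "yaw": 0}, {"fingers": 0.3, "translation": [0, 0, 1], "yaw": 0}, {"fingers": 0.3, "translation": [0, 0, 1], "yaw": 0}, {"fingers": 0.3, "translation": [0, 0, 1], "yaw": 0}, {"fingers": 0.3, "translation": [0, 0, 0.7], "yaw": 0}, {"fingers": 0.3, "translation": [0, 0, 0.6], "yaw": 0}, {"fingers": 0.3, "translation": [0, 0, 0.55], "yaw": 0}, {"fingers": 0.3, "translation": [0, 0, 0], "yaw": 0}, {"fingers": -1, "translation": [0, 0, 0], "yaw": 0}, {"fingers": -1, "translation": [0, 0, 0], "yaw": 0}, {"fingers": -1, "translation": [0, 0, 0], "yaw": 0}, {"fingers": -1, "translation": [0, 0, 0], "yaw": 0}, {"fingers": -1, "translation": [0, 0, 0], "yaw": 0}, {"fingers": -1, "translation": [0, 0, 0], "yaw": 0}, {"fingers": -1, "translation": [0, 0, 0], "yaw": 0}, {"fingers": -1, "translation": [0, 0, 0], "yaw": 0}], "force": 90}}

```text
t: 13.68
tool_pos: [0.3854, -0.3159, 0.0176]
eef_rot: [[-0.97, 0.245, 0.001], [0.245, 0.97, -0.001], [-0.002, -0.001, -1.0]]
contact_force: [-1.1, -1.1, 6.1]
width: 0.0128
grasp_force: 88.5
```

Call:
{"name": "drive_tool", "arguments": {"plan": [{"fingers": -1, "translation": [0, 0, -0.3], "yaw": 0}, {"fingers": -1, "translation": [0, 0, -0.4], "yaw": 0}, {"fingers": -1, "translation": [0, 0, -0.4], "yaw": 0}, {"fingers": -1, "translation": [0, 0, 0], "yaw": 0}, {"fingers": -1, "translation": [0.77, 0.63, 0], "yaw": 0}, {"fingers": -1, "translation": [0.77, 0.63, 0], "yaw": 0}, {"fingers": -1, "translation": [0.77, 0.63, 0], "yaw": 0}, {"fingers": -1, "translation": [0.77, 0.63, 0], "yaw": 0}, {"fingers": -1, "translation": [0.77, 0.63, 0], "yaw": 0}, {"fingers": -1, "translation": [0.19, 0.75, 0], "yaw": 0}, {"fingers": -1, "translation": [0.19, 0.75, 0], "yaw": 0}, {"fingers": -1, "translation": [0.19, 0.75, 0], "yaw": 0}, {"fingers": -1, "translation": [0, 0, 0], "yaw": 0}]}}

```text
t: 15.3
tool_pos: [0.2954, -0.1246, 0.0497]
eef_rot: [[-0.97, 0.243, -0.001], [0.243, 0.97, 0.0], [0.001, 0.0, -1.0]]
contact_force: [-0.5, -0.1, -2.8]
width: 0.0126
grasp_force: 88.1
```

Run:
```python
from cell import grab_frame
import cv2
f=grab_frame("scene"); cv2.imwrite("pics/carry.png",cv2.resize(f[120:300,60:380,::-1],(800,450)))
```

```text
(no output)
```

View pics/carry.png

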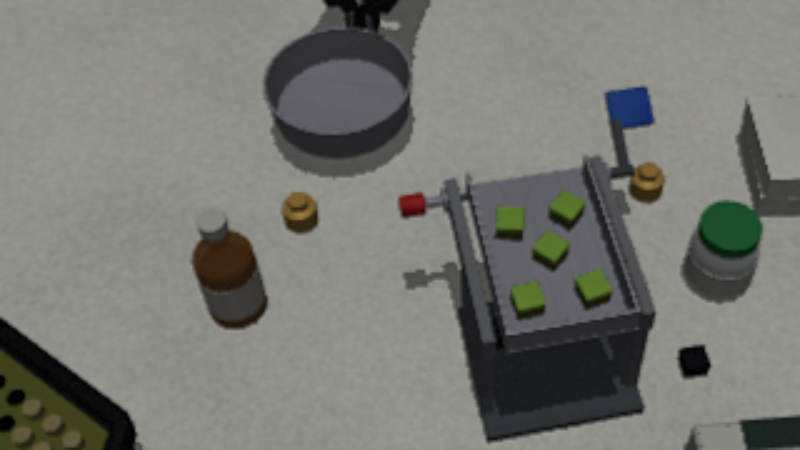

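The pan (centre ~338,95) hangs level, clear of the right weight at (300,212). Carry on to the drop point.

Call:
{"name": "drive_tool", "arguments": {"plan": [{"fingers": -1, "translation": [-0.45, 0.82, 0], "yaw": 0}, {"fingers": -1, "translation": [-0.45, 0.82, 0], "yaw": 0}, {"fingers": -1, "translation": [-0.45, 0.82, 0], "yaw": 0}, {"fingers": -1, "translation": [-0.45, 0.82, 0], "yaw": 0}, {"fingers": -1, "translation": [-0.45, 0.82, 0], "yaw": 0}, {"fingers": -1, "translation": [-0.45, 0.82, 0], "yaw": 0}, {"fingers": -1, "translation": [-0.45, 0.82, 0], "yaw": 0}, {"fingers": -1, "translation": [-0.45, 0.82, 0], "yaw": 0}, {"fingers": -1, "translation": [-0.45, 0.82, 0], "yaw": 0}, {"fingers": -1, "translation": [0, 0, 0.3], "yaw": 0}, {"fingers": -1, "translation": [0, 0, 0.3], "yaw": 0}, {"fingers": -1, "translation": [0, 0, 0.3], "yaw": 0}, {"fingers": -1, "translation": [0, 0, 0], "yaw": 0}]}}

```text
t: 16.98
tool_pos: [0.4668, 0.0586, 0.0219]
eef_rot: [[-0.969, 0.246, -0.002], [0.246, 0.969, -0.0], [0.002, -0.001, -1.0]]
contact_force: [0.6, -0.2, -3.3]
width: 0.0124
grasp_force: 88.2
```

Run:
```python
from cell import grab_frame
from h import *
a=grab_frame("top")[:,:,::-1]; b=grab_frame("scene")[:,:,::-1]
for n,f in(("top",a),("scene",b)):
    print(n,"expected rim centre px",proj(n,np.array([.571,.034,.055])))
c=cv2.resize(a[125:245,160:300],(630,540),interpolation=cv2.INTER_CUBIC)
cv2.imwrite("pics/plc.png",c)
```

```text
top expected rim centre px [239.76375781 193.63612493]
scene expected rim centre px [265.97047464 199.40355112]
```

View pics/plc.png

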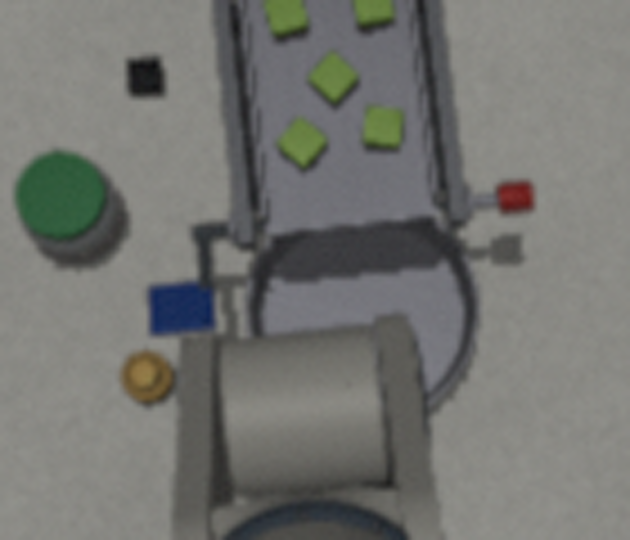

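Rim spans 250–477 px in the crop, centre ≈ (240.3, ·) full-frame versus 239.8 expected: placed right. Lower, release, rise, and go over the paddle.

Call:
{"name": "drive_tool", "arguments": {"plan": [{"fingers": -1, "translation": [0, 0, 0.1], "yaw": 0}, {"fingers": -1, "translation": [0, 0, 0.06], "yaw": 0}, {"fingers": -1, "translation": [0, 0, 0], "yaw": 0}, {"fingers": 0.3, "translation": [0, 0, 0], "yaw": 0}, {"fingers": 0.3, "translation": [0, 0, 0], "yaw": 0}, {"fingers": 0.3, "translation": [0, 0, 0], "yaw": 0}, {"fingers": 0.3, "translation": [0, 0, 0], "yaw": 0}, {"fingers": 0.3, "translation": [0, 0, -0.5], "yaw": 0}, {"fingers": 0.3, "translation": [0, 0, -1], "yaw": 0}, {"fingers": 0.3, "translation": [0, 0, -1], "yaw": 0}, {"fingers": 0.3, "translation": [0, 0, -1], "yaw": 0}, {"fingers": 0.3, "translation": [0, 0, -1], "yaw": 0}, {"fingers": 0.3, "translation": [0, 0, -1], "yaw": 0}, {"fingers": -1, "translation": [0, 0, -1], "yaw": -1}, {"fingers": -1, "translation": [0, 0, -0.8], "yaw": -1}, {"fingers": -1, "translation": [0, 0, 0], "yaw": -0.3}, {"fingers": -1, "translation": [0, 0, 0], "yaw": 0}], "force": 40}}

```text
t: 19.2
tool_pos: [0.4678, 0.0592, 0.238]
eef_rot: [[-0.995, -0.097, 0.001], [-0.097, 0.995, 0.0], [-0.001, 0.0, -1.0]]
contact_force: [-0.2, -0.4, 0.5]
width: 0.0001
grasp_force: 0.0
```

Call:
{"name": "drive_tool", "arguments": {"plan": [{"fingers": -1, "translation": [-0.8, 0.7, 0], "yaw": 0}, {"fingers": -1, "translation": [-0.8, 0.7, 0], "yaw": 0}, {"fingers": -1, "translation": [-0.8, 0.7, 0], "yaw": 0}, {"fingers": -1, "translation": [-0.75, 0.7, 0], "yaw": 0}, {"fingers": -1, "translation": [0, 0, 0], "yaw": 0}, {"fingers": -1, "translation": [0, 0, 0], "yaw": 0}]}}

```text
t: 19.95
tool_pos: [0.553, 0.1517, 0.2367]
eef_rot: [[-0.995, -0.097, -0.001], [-0.097, 0.995, -0.001], [0.001, -0.0, -1.0]]
contact_force: [-0.2, -0.2, 0.2]
width: -0.0001
grasp_force: 0.0
```

Run:
```python
from cell import grab_frame,ctrl
from h import *
b=grab_frame("scene")[:,:,::-1]
cv2.imwrite("pics/press0.png",cv2.resize(b[120:300,120:380],(780,540),interpolation=cv2.INTER_CUBIC))
s=ctrl.observe();print(s['tool_pos'],s['eef_rot'].T@(np.array([.5526,.1513,.18])-s['tool_pos'])/.03,s['width'])
```

```text
[0.55293192 0.15145323 0.23680975] [ 0.0094502  -0.0033727   1.89367109] 2.1479759604217633e-05
```

View pics/press0.png

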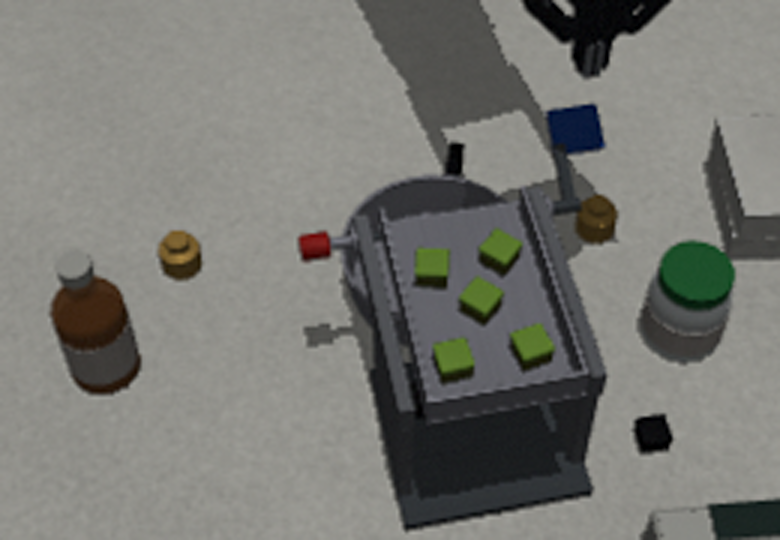

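The tool is over the paddle (575,128); pan under the lip, all pots still on the tray. Press.

Call:
{"name": "drive_tool", "arguments": {"plan": [{"fingers": -1, "translation": [0, 0, 0.7], "yaw": 0}, {"fingers": -1, "translation": [0, 0, 0.7], "yaw": 0}, {"fingers": -1, "translation": [0, 0, 0.3], "yaw": 0}, {"fingers": -1, "translation": [0, 0, 0.2], "yaw": 0}, {"fingers": -1, "translation": [0, 0, 0.2], "yaw": 0}, {"fingers": -1, "translation": [0, 0, 0.2], "yaw": 0}, {"fingers": -1, "translation": [0, 0, 0], "yaw": 0}]}}

```text
t: 20.88
tool_pos: [0.5544, 0.1522, 0.1688]
eef_rot: [[-0.995, -0.097, 0.002], [-0.097, 0.995, 0.0], [-0.002, 0.0, -1.0]]
contact_force: [-0.7, -0.2, 5.5]
width: -0.0001
grasp_force: 2.3
```

Call:
{"name": "drive_tool", "arguments": {"plan": [{"fingers": -1, "translation": [0, 0, 0.2], "yaw": 0}, {"fingers": -1, "translation": [0, 0, 0.2], "yaw": 0}, {"fingers": -1, "translation": [0, 0, 0.2], "yaw": 0}, {"fingers": -1, "translation": [0, 0, 0.2], "yaw": 0}, {"fingers": -1, "translation": [0, 0, 0.2], "yaw": 0}, {"fingers": -1, "translation": [0, 0, 0.2], "yaw": 0}, {"fingers": -1, "translation": [0, 0, 0.2], "yaw": 0}, {"fingers": -1, "translation": [0, 0, 0], "yaw": 0}, {"fingers": -1, "translation": [0, 0, 0], "yaw": 0}]}}

```text
t: 22.0
tool_pos: [0.5543, 0.1522, 0.1266]
eef_rot: [[-0.995, -0.098, 0.001], [-0.098, 0.995, 0.0], [-0.001, 0.0, -1.0]]
contact_force: [1.2, -0.5, 2.7]
width: -0.0
grasp_force: 1.2
```

Call:
{"name": "drive_tool", "arguments": {"plan": [{"fingers": -1, "translation": [0, 0, 0.1], "yaw": 0}, {"fingers": -1, "translation": [0, 0, 0.1], "yaw": 0}, {"fingers": -1, "translation": [0, 0, 0.05], "yaw": 0}, {"fingers": -1, "translation": [0, 0, 0], "yaw": 0}, {"fingers": -1, "translation": [0, 0, 0], "yaw": 0}, {"fingers": -1, "translation": [0, 0, 0], "yaw": 0}, {"fingers": -1, "translation": [0, 0, 0], "yaw": 0}, {"fingers": -1, "translation": [0, 0, 0], "yaw": 0}]}}

```text
t: 23.0
tool_pos: [0.5545, 0.1522, 0.1192]
eef_rot: [[-0.995, -0.098, 0.002], [-0.098, 0.995, 0.0], [-0.002, 0.0, -1.0]]
contact_force: [0.3, 0.7, 7.1]
width: -0.0
grasp_force: 3.0
```

Run:
```python
from cell import grab_frame
from h import *
b=grab_frame("scene")[:,:,::-1];a=grab_frame("top")[:,:,::-1]
f=lambda i:cv2.resize(i,(400,400),interpolation=cv2.INTER_CUBIC)
cv2.imwrite("pics/press1.png",np.hstack([f(b[110:270,190:350]),f(a[110:270,170:330])]))
```

```text
(no output)
```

View pics/press1.png

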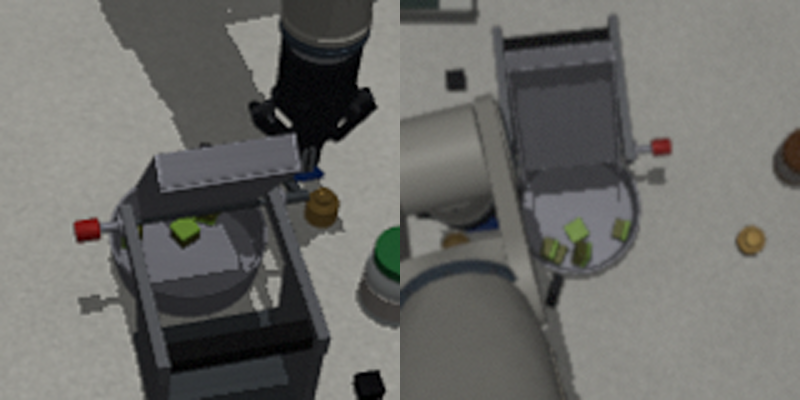

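The top half shows the tilted tray empty and pots in the pan (around 555–620, 225–255); four are clearly distinguishable, some overlapping. Release gently and check.

Call:
{"name": "drive_tool", "arguments": {"plan": [{"fingers": -1, "translation": [0, 0, -0.2], "yaw": 0}, {"fingers": -1, "translation": [0, 0, -0.3], "yaw": 0}, {"fingers": -1, "translation": [0, 0, -0.5], "yaw": 0}, {"fingers": -1, "translation": [0, 0, -0.8], "yaw": 0}, {"fingers": -1, "translation": [0, 0, -1], "yaw": 0}, {"fingers": -1, "translation": [0, 0, -1], "yaw": 0}, {"fingers": -1, "translation": [0, 0, -1], "yaw": 0}, {"fingers": -1, "translation": [1, 0, 0], "yaw": 0}, {"fingers": -1, "translation": [1, 0, 0], "yaw": 0}, {"fingers": -1, "translation": [1, 1, 0], "yaw": 0}, {"fingers": -1, "translation": [1, 1, 0], "yaw": 0}, {"fingers": -1, "translation": [1, 1, 0], "yaw": 0}, {"fingers": -1, "translation": [1, 1, 0], "yaw": 0}, {"fingers": -1, "translation": [0, 1, 0], "yaw": 0}, {"fingers": -1, "translation": [0, 1, 0], "yaw": 0}, {"fingers": -1, "translation": [0, 1, 0], "yaw": 0}, {"fingers": -1, "translation": [0, 1, 0], "yaw": 0}, {"fingers": -1, "translation": [0, 1, 0], "yaw": 0}, {"fingers": -1, "translation": [0, 0, 0], "yaw": 0}, {"fingers": -1, "translation": [0, 0, 0], "yaw": 0}]}}

```text
t: 25.6
tool_pos: [0.3481, 0.4026, 0.2628]
eef_rot: [[-0.995, -0.098, -0.0], [-0.098, 0.995, -0.0], [0.0, -0.0, -1.0]]
contact_force: [-0.8, 0.4, 1.0]
width: 0.0004
grasp_force: 0.0
```

Run:
```python
from cell import grab_frame
from h import *
a=grab_frame("top")[:,:,::-1];b=grab_frame("scene")[:,:,::-1]
f=lambda i:cv2.resize(i,(400,400),interpolation=cv2.INTER_CUBIC)
cv2.imwrite("pics/end.png",np.hstack([f(a[160:240,200:280]),f(a[100:260,170:330])]))
blue=((105,120,40),(130,255,255)); 
p=blob(a,*blue,(290,280,335,320));q=blob(b,*blue,(460,235,510,275));print("paddle",tri(p[0],q[0]))
```

```text
paddle (array([0.55339356, 0.14876841, 0.17074431]), np.float64(0.0021096009589369876))
```

View pics/end.png

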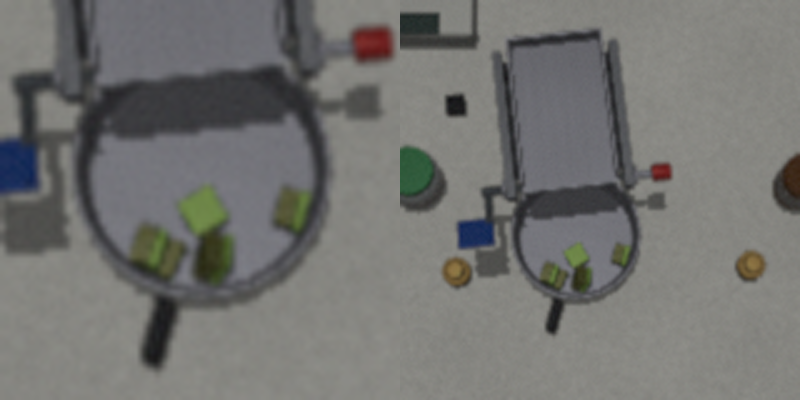

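The tray is empty and level, and the paddle is back at its first position. All five pots are in the pan: (150,245), (172,258), (215,255), (205,210) and (292,208).

```bash
python3 -c "
from cell import ctrl
print(ctrl.finish_job())"
```

```text
the job is handed in; nothing more can be done
None
```

The job is handed in, at about 26 s of the 72 s: the pin held a pull of about 10 N and sprang back, the pan is under the lip, all five pots are in it, the tray is level again, and the last pictures show nothing else moved.

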